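Third hand: upturned square cup pressed against a sprung stop

TASK

Turn the square white cup upside down so that its closed bottom faces up, and stand it with its mouth flat on the cart top in front of the spring-loaded stop. Then press it, one flat side square against the middle of the stop's plate, with a steady force of about 10 N (between 6 and 14 N), so that a colleague can screw a rubber foot to its bottom; push with the cup only, and never run the spring to the end of its travel. Finish while still holding the cup pressed like that, do not let go, and leave the round cup, screwdriver, grabber tool and jar where they are.

Things in the scene. Friction and masses are not known exactly. Their poses are not given: they have to be found in the camera images.
- cup: Square cup of white plastic, 56 x 56 mm outside and 60 mm tall, walls and floor 5 mm, open at one end, 0.09 to 0.18 kg, loose; starts mouth-up on the cart top (z = 0), near a round cup of the same plastic. Origin: centre of the outer face of its closed bottom; z points from there to the mouth, x and y are square to the flat sides. It can stand stably on its bottom, on any side, or mouth-down.
- cup_rim (a point): Centre of the square cup's mouth, in the plane of the rim, 60 mm from the cup's origin along the cup's z.
- stop: Spring-loaded stop, fixed to the cart top: aluminium housing 44 (x) x 90 (y) x 46 mm tall on an 8 mm high foot 140 mm wide (y), carrying in front a steel plate 8 mm thick, 76 mm wide (y), from 2 to 42 mm above the cart top. Origin: on the cart top (z = 0) under the middle of the housing's front face; x points horizontally from the plate into the housing, the direction in which to press; y is along the plate. With the spring relaxed the plate's front face lies at x = -40 mm.
- stop_face (a point): Fixed point on the cart top below the middle of the front face of the relaxed plate, 40 mm in front of stop's origin; same axes as stop. It does not move with the plate.
- stop_plate (a joint): How far the stop's plate is pushed in, in m: 0 relaxed, 0.030 at the end of its travel. The spring pushes back 0.6 N per mm, with no preload (6 N at 10 mm, 10 N at 16.7 mm, 14 N at 23.3 mm).
- round_cup: Bystander: round white plastic cup, 64 mm across, 75 mm tall, standing mouth-up; origin under its centre.
- screwdriver: Bystander: screwdriver 190 mm long lying on the cart top, along its x.
- grabber: Bystander: press-button grabber tool, steel tube with black collars, 240 mm long and 24 mm thick, lying along its x.
- jar: Bystander: clear jar with steel lid, 54 mm across, 60 mm tall; origin under its centre.
Things that resemble listed ones, but are neither listed nor needed, are in the scene too. Of the things like the stop, leave any that is blue or yellow; of the rest the larger one is meant.

How it is judged (in metres and radians):
On the way:
1. the square cup is mouth-down with its rim on the cart top (angle between cup's own z axis and vertical above 3.04 rad and height (world z) of cup_rim between -0.004 and 0.006 m), for 0.2 s.
At the end, for the whole second after the job is handed in: The square cup is at rest mouth-down (6 degrees), rim within 6 mm of the cart top, a flat side square (6 degrees) and centred (15 mm) on the stop's plate, held so that the plate stays pushed in 10 to 23.3 mm (6 to 14 N); the robot itself does not touch the stop (all of step 1 and value of joint stop_plate between 0.01 and 0.0233 m and contact force between cup and stop above 5 N and contact force between each of the fingers, the arm and stop below 0.5 N and y of cup in the frame of stop between -0.015 and 0.015 m and (angle between the x axis of cup and the x axis of stop, either way round below 0.1 rad or angle between the y axis of cup and the x axis of stop, either way round below 0.1 rad) and linear speed of cup below 0.02 m/s); the arm keeps its last pose, push and grip.
It fails at once if the stop's spring was run to the end of its travel (value of joint stop_plate above 0.0285 m).
It fails at once if the round_cup was disturbed (moved more than 30 mm) (distance of round_cup from where it was at the start of the episode above 0.03 m).
It fails at once if the screwdriver was disturbed (moved more than 30 mm) (distance of screwdriver from where it was at the start of the episode above 0.03 m).
It fails at once if the grabber was disturbed (moved more than 30 mm) (distance of grabber from where it was at the start of the episode above 0.03 m).
It fails at once if the jar was disturbed (moved more than 30 mm) (distance of jar from where it was at the start of the episode above 0.03 m).
It also fails if it takes over 72 s, if anything falls off the work surface, if the arm or the gripper's body presses on something with over 40 N, if the wrist force passes 120 N, or if a joint passes its speed limit or range.

ROBOT

A 7-joint arm with a two-finger parallel gripper is mounted at the origin on the work surface. World frame = base frame: x ahead of the robot, y to its left, z up, the work surface at z = 0. Lengths are in mm, angles in rad, forces in N, time in s.
With the tool pointing down it reaches from about 400 to 850 mm from the base axis. Payload 10.4 kg.
Tool frame: the origin (TCP) lies on the mounting face of the last link; the fingertips stand 182 mm ahead of it and the grasp point (between the pads) lies 164 mm ahead of it; z points along the fingers, y is the direction in which the jaws open and shut (so a half turn about z gives the same grasp; the last joint's range is limited). The gripper opens to 87 mm and grips with 3 to 60 N. Pads are 19 mm wide; open, the fingers measure 117 mm over their backs; the gripper's body (75 mm by 190 mm) begins 51 mm behind the grasp point.
Start: joints at [-1.295, 0.332, -0.065, 1.46, 0.022, 1.35, -0.088], TCP at [183.969, 597.317, 404.776] pointing down, gripper open.
Joint ranges: [-2.6, 2.6], [-0.5, 2.12], [-1.47, 1.34], [0.16, 2.42], [-1.27, 4.41], [0.06, 2.06], [-2.6, 2.6]. Speed limits (rad/s): [2.22, 2.22, 2.79, 2.79, 3.14, 3.14, 3.14].

INTERFACE

Orientations are given as a rotation vector (axis times angle).
In Python, from rig import ctrl, grab_frame gives the robot as it stands.
- The arm moves only by the tool play_rows, never from a script. Its argument "deltas" is a list that holds one entry, the list of rows, each a list of 5 numbers: the closure, from -1 (fully open) to 1 (shut), then the shift along the world's x, y, z as a fraction of full scale, then the turn about the world's z as a fraction of full scale. A call has 1 to 8 rows; each row is the pose to reach, as a shift and turn from the pose commanded when the call began; what a row does not reach only later rows make up. Full scale, the value 1, is 20 cm for a shift and 45 degrees for a turn. A row lasts 1/8 s, in which the tool goes at most 62.5 mm and 10.7 degrees, less where a joint would pass 70% of its speed; a pose out of reach is approached as far as the arm can. A call with a number of a shift or a turn outside -1 to 1 is refused whole. A call with a gripper value outside its range is refused whole. The fingers move at their own pace and stop on an object; "force" is the grip in N (left out, the last holds). Time passes only in rows, so rows that repeat a pose let the fingers close. It gives the time, the measured TCP pose, the force and the opening at its end, in the units of the state.
- ctrl.get_obs(): the state, without advancing time (a new reading comes with each control period).
- grab_frame(name): name is "scene" or "side" or "wrist"; returns a dict with "img" (480x640x3 uint8, red, green, blue), "intrinsics" (3x3 intrinsics, pixels), "T" (4x4, takes a point from camera to world coordinates). Camera axes: x right, y up, looking along -z (the intrinsics and any distortion apply to the point x, -y, -z); pixel columns grow to the right and rows downward; lengths in mm; the calibration is good to about 2 mm. The wrist camera is an equidistant fisheye: a pixel r from the principal point sees the ray r / f radians off the axis. A picture is of the moment at which its call begins. There is no depth.
- ctrl.sign_off(): hands the job in, once; it reports no verdict.
The state is a dict: "time_s": time; "joints": joint angles; "joint_vel": joint speeds; "tau": joint torques, N m; "eef_pos": TCP position; "ee_rot": TCP orientation; "wrist_force": force on the tool from outside, world axes, zero at the start; "ft_torque": the same for the moment, N m; "gripper_width": finger opening in mm.
Only numpy, scipy, OpenCV 4.12 (cv2) and the standard library are available. Lean on these libraries where they do the work, as an engineer would, in place of code of your own. Each camera call takes 0.05 s, during which the arm holds its last target. There are 200 camera calls.

## Working session

There is one attempt and no reset: what is moved stays moved. The work goes in short steps, Python scripts to look and compute and a tool call to move; the robot and the scene stay as the last step left them, time stands still between calls to the robot, and variables do not carry over. Pictures are saved under pics/ and viewed, about 8 in all and at most 12, crops included, and the job is handed in when it is done.

Besides the shell and the picture viewer there is one more tool, called after ">>>" by a JSON object that holds its "fn" and its "kwargs", one argument or row to a line. play_rows: Moves the arm, as the interface text tells. Shift numbers are shares of 20 cm and turn numbers shares of 45 degrees, none past 1 either way. Its arguments: {"type":"object","properties":{"deltas":{"type":"array","items":{"type":"array","items":{"type":"array","items":{"type":"number"}}}},"force":{"type":"number"}},"required":["deltas"]}

```bash
mkdir -p pics
cat > h.py <<'E'
import numpy as np, cv2
from rig import ctrl, grab_frame
def snap(cam,fn=None):
    f=grab_frame(cam); 
    if fn: cv2.imwrite('pics/'+fn,f['img'][:,:,::-1])
    return f
def ray(f,u,v):
    K=f['intrinsics'];x=(u-K[0,2])/K[0,0];y=(v-K[1,2])/K[1,1]
    d=np.array([x,-y,-1.0]); T=f['T']; d=T[:3,:3]@d
    return T[:3,3],d/np.linalg.norm(d)
def onz(f,u,v,z=0):
    o,d=ray(f,u,v); return o+d*(z-o[2])/d[2]
def wray(f,u,v):
    K=f['intrinsics'];x=(u-K[0,2])/K[0,0];y=(v-K[1,2])/K[1,1];r=np.hypot(x,y)
    d=np.array([np.sin(r)*x/r,-np.sin(r)*y/r,-np.cos(r)]) if r>0 else np.array([0,0,-1.])
    return f['T'][:3,3],f['T'][:3,:3]@d
def won(f,u,v,z=0):
    o,d=wray(f,u,v); return o+d*(z-o[2])/d[2]
def tri(r1,r2):
    (a,d),(b,e)=r1,r2
    s=np.linalg.lstsq(np.c_[d,-e],b-a,rcond=None)[0]
    p,q=a+s[0]*d,b+s[1]*e; return (p+q)/2,np.linalg.norm(p-q)
def proj(f,p):
    T=np.linalg.inv(f['T']);c=T[:3,:3]@np.asarray(p,float)+T[:3,3];K=f['intrinsics']
    return K[0,0]*c[0]/-c[2]+K[0,2], K[1,1]*-c[1]/-c[2]+K[1,2]
E
python3 - <<'E'
from h import *
for c in ['scene','side','wrist']:
    f=snap(c,c+'0.png'); print(c,np.round(f['T'][:3],2).tolist(),np.round(f['intrinsics'],1).tolist(),[k for k in f])
print(ctrl.get_obs())
a=cv2.imread('pics/scene0.png')
E
```

```text
scene [[0.57, -0.71, 0.41, 1094.37], [0.82, 0.49, -0.28, -428.19], [-0.0, 0.5, 0.86, 1120.74]] [[439.7, 0.0, 316.5], [0.0, 439.7, 237.5], [0.0, 0.0, 1.0]] ['img', 'intrinsics', 'T']
side [[-0.98, 0.17, -0.12, 430.83], [-0.21, -0.75, 0.63, 694.85], [0.02, 0.64, 0.77, 997.36]] [[536.5, 0.0, 324.8], [0.0, 536.5, 243.0], [0.0, 0.0, 1.0]] ['img', 'intrinsics', 'T']
wrist [[0.29, -0.92, -0.27, 111.04], [0.96, 0.28, 0.08, 619.3], [-0.0, -0.28, 0.96, 384.66]] [[371.6, 0.0, 321.8], [0.0, 371.6, 245.4], [0.0, 0.0, 1.0]] ['img', 'intrinsics', 'T']
{'time_s': 0.15, 'joints': array([-1.2945922 ,  0.33270448, -0.0646927 ,  1.46069642,  0.02157762,
        1.34990136, -0.08845777]), 'joint_vel': array([ 0.00023094, -0.0037593 ,  0.00050328, -0.00325932,  0.00109315,
        0.00155829,  0.00012466]), 'tau': array([ 1.29795233e-03, -6.23621178e+01,  2.50121002e-02, -3.90150118e+01,
       -6.12719147e-02,  3.69725435e-02,  1.01450148e-04]), 'eef_pos': array([183.95263093, 597.22605695, 404.1752869 ]), 'ee_rot': array([-4.67525250e-01, -3.10647933e+00,  1.58244572e-03]), 'wrist_force': array([-0.3292144 ,  0.74147344, -1.24619655]), 'ft_torque': array([-0.01001226,  0.04939472, -0.02134275]), 'gripper_width': 87.13396355932363}
```

View pics/scene0.png

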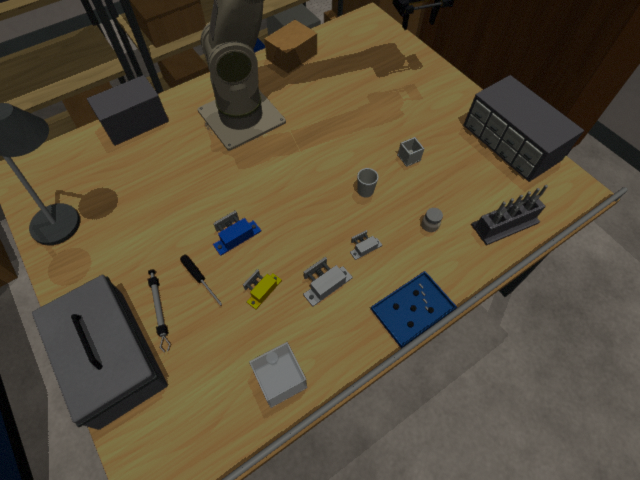

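View pics/side0.png

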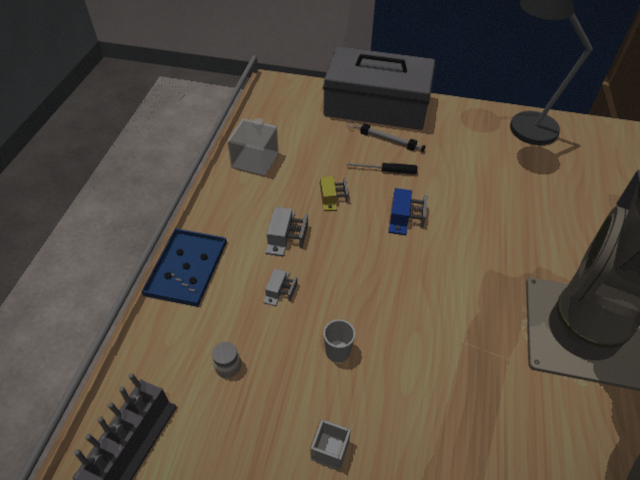

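Square cup: scene (411,152), side (330,443). Stop candidates in scene: grey (326,282), smaller grey (365,244), blue (236,235), yellow (263,290). The task excludes blue and yellow, and the larger remaining one is grey (326,282). I'll confirm both in one enlarged crop.

Run:
```python
from h import *
s=snap('scene');d=snap('side')
a=s['img'][:,:,::-1];b=d['img'][:,:,::-1]
def crop(im,u,v,w=48):
    return cv2.resize(im[v-w:v+w,u-w:u+w],(390,290*390//290),interpolation=cv2.INTER_CUBIC)[:390]
def c2(im,u,v): return cv2.resize(im[v-36:v+36,u-48:u+48],(400,300),interpolation=cv2.INTER_CUBIC)
out=np.vstack([np.hstack([c2(a,340,268),c2(a,405,160)]),np.hstack([c2(b,285,248),c2(b,330,440)])])
cv2.imwrite('pics/crop1.png',np.clip(out*1.6,0,255).astype(np.uint8))
print('cup tri',tri(ray(s,411,152),ray(d,330,443)))
print('stop tri',tri(ray(s,326,282),ray(d,280,230)))
print('round base/top', onz(s,367,183,40),onz(s,432,219,30))
```

```text
cup tri (array([478.88539235, 360.74456226,  32.02062663]), np.float64(4.467790814362048))
stop tri (array([ 698.16318179, -122.65913762,   16.52625762]), np.float64(5.8160607855246065))
round base/top [503.76668363 163.60137624  40.        ] [711.06493162 245.72546118  30.        ]
```

View pics/crop1.png

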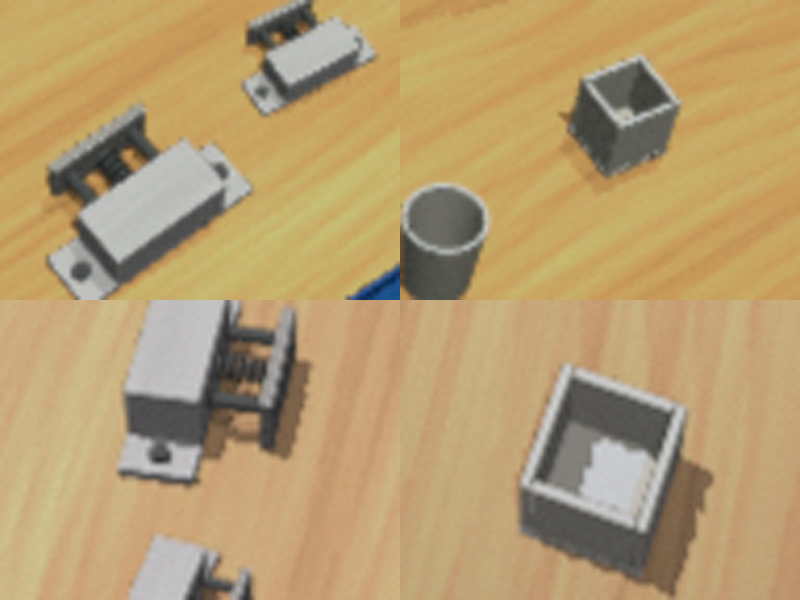

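Run:
```python
from h import *
s=snap('scene');d=snap('side')
cs=np.array([(401.4,144.4),(415.1,137.7),(424,148.5),(410.5,154)]);cd=np.array([(322.3,420.1),(350.4,429.9),(340.1,459.2),(311.3,448.9)])
print('rim ctr',tri(ray(s,*cs.mean(0)),ray(d,*cd.mean(0))))
for f,c in((s,cs),(d,cd)):
    P=np.array([onz(f,*p,60)for p in c]);e=np.roll(P,-1,0)-P
    print(P.mean(0).round(1),np.linalg.norm(e,axis=1).round(1),np.degrees(np.arctan2(e[:,1],e[:,0])).round(1))
print('housing front right',tri(ray(s,336.9,265.8),ray(d,286.9,237.7)),'back right',tri(ray(s,346.2,274.7),ray(d,267.5,234.3)))
for z in (46,54):
    P=np.array([onz(s,*p,z) for p in [(310.7,282.4),(336.9,265.8),(346.2,274.7),(320.3,290.8)]]);e=np.roll(P,-1,0)-P
    print(z,P.round(1).tolist(),np.linalg.norm(e,axis=1).round(1),np.degrees(np.arctan2(e[:,1],e[:,0])).round(1))
P=[onz(s,*p,42) for p in [(304,275.2),(325.8,258)]];print('plate top front',P,P[1]-P[0])
```

```text
rim ctr (array([477.31964224, 363.17215399,  56.85361591]), np.float64(4.795847010304636))
[481.2 361.9  60. ] [54.7 51.  50.5 46.8] [ 86.8  -7.6 -97.8 177.4]
[475.2 362.5  60. ] [52.5 53.9 52.2 54.1] [172.9  81.4  -6.9 -98.2]
housing front right (array([676.31663313, -79.64834946,  39.02774374]), np.float64(9.684803964362672)) back right (array([718.26220591, -75.63711292,  46.54224135]), np.float64(2.8208411713876393))
46 [[684.0, -166.4, 46.0], [683.5, -79.9, 46.0], [719.4, -74.8, 46.0], [718.4, -159.1, 46.0]] [86.6 36.2 84.2 35.2] [  90.3    8.   -90.6 -168. ]
54 [[687.0, -168.4, 54.0], [686.5, -82.4, 54.0], [722.1, -77.5, 54.0], [721.2, -161.1, 54.0]] [85.9 36.  83.6 34.9] [  90.3    8.   -90.6 -168. ]
plate top front [array([ 654.60219589, -168.46674526,   42.        ]), array([645.07499491, -89.78987772,  42.        ])] [-9.52720098 78.67686754  0.        ]
```

The crop confirms both: the square open cup (scene 412,146) and the larger grey stop (326,282). I'll go above the cup now. Yaw is about -7°, so the jaws need +10°.

>>> {"fn": "play_rows", "kwargs": {
  "deltas": [
    [[-1, 0.2, -0.15, 0, 0.06], [-1, 0.4, -0.3, 0, 0.12], [-1, 0.6, -0.45, 0, 0.18], [-1, 0.8, -0.6, 0, 0.222], [-1, 0.8, -0.6, 0, 0.222]]
  ],
  "force": 5
}}

```text
time_s: 0.98
eef_pos: [348.0, 474.2, 405.0]
ee_rot: [0.206, 3.133, -0.001]
wrist_force: [-0.4, -0.0, 0.1]
gripper_width: 87.0
```

>>> {"fn": "play_rows", "kwargs": {
  "deltas": [
    [[-1, 0.2, -0.2, -0.12, 0], [-1, 0.4, -0.4, -0.25, 0], [-1, 0.55, -0.56, -0.35, 0], [-1, 0.58, -0.56, -0.35, 0], [-1, 0.58, -0.56, -0.35, 0]]
  ]
}}

```text
time_s: 1.6
eef_pos: [459.5, 366.4, 335.0]
ee_rot: [-0.194, -3.135, -0.001]
wrist_force: [-1.2, 0.4, -0.1]
gripper_width: 86.9
```

Run:
```python
from h import *
f=snap('wrist','w1.png');o=ctrl.get_obs();print(o['eef_pos'],o['ee_rot'],o['time_s'])
```

```text
[458.99996392 366.91948182 335.20888986] [-1.92326599e-01 -3.13552786e+00 -1.89063943e-03] 1.65
```

View pics/w1.png

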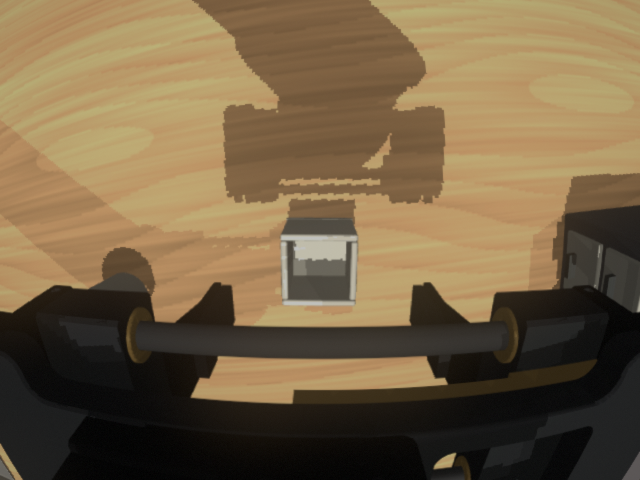

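Run:
```python
from h import *
f=snap('wrist')
P=np.array([won(f,*p,60) for p in [(281,236),(356,235),(356.5,304.5),(283.5,304.5)]]);e=np.roll(P,-1,0)-P
print(P.round(1).tolist(),P.mean(0).round(1),np.linalg.norm(e,axis=1).round(1),np.degrees(np.arctan2(e[:,1],e[:,0])).round(1))
# height: base front edge
B=np.array([won(f,*p,0) for p in [(290,219),(354,219)]]);print(B,np.linalg.norm(B[1]-B[0]))
o,d=wray(f,320,270);s=snap('scene');print(tri((o,d),ray(s,412.7,146.1)))
```

```text
[[446.3, 339.0, 60.0], [452.1, 392.2, 60.0], [506.5, 387.5, 60.0], [499.7, 332.4, 60.0]] [476.2 362.8  60. ] [53.5 54.5 55.5 53.8] [ 83.7  -4.9 -97.  173. ]
[[446.91522717 340.42010051   0.        ]
 [453.7485021  395.70713196   0.        ]] 55.70771483693118
(array([477.79680954, 364.12725763,  55.34750766]), np.float64(2.491642770004029))
```

Cup centre is (477,363), yaw about -6.5°, and three views agree. I'll descend with the pads 17 mm behind centre and low, take a light grip, then lift and see whether the cup swings about the pads.

>>> {"fn": "play_rows", "kwargs": {
  "deltas": [
    [[-1, 0, 0, -0.25, 0], [-1, 0, 0, -0.5, 0], [-1, 0, 0, -0.7, 0], [-1, 0, 0, -0.74, 0], [-1, 0, 0, -0.74, 0]]
  ],
  "force": 3
}}

```text
time_s: 2.38
eef_pos: [459.9, 366.1, 187.7]
ee_rot: [0.194, 3.135, 0.001]
wrist_force: [0.1, 0.4, 0.2]
gripper_width: 87.1
```

>>> {"fn": "play_rows", "kwargs": {
  "deltas": [
    [[1, 0, 0, 0, 0], [1, 0, 0, 0, 0], [1, 0, 0, 0, 0], [1, 0, 0, 0, 0], [1, 0, 0, 0, 0], [1, 0, 0, 0, 0]]
  ],
  "force": 3
}}

```text
time_s: 3.12
eef_pos: [460.1, 365.3, 187.0]
ee_rot: [0.195, 3.135, 0.0]
wrist_force: [-0.5, -1.2, 5.2]
gripper_width: 56.2
```

>>> {"fn": "play_rows", "kwargs": {
  "deltas": [
    [[1, 0, 0, 0.05, 0], [1, 0, 0, 0.15, 0], [1, 0, 0, 0.25, 0], [1, 0, 0, 0.4, 0], [1, 0, 0, 0.4, 0], [1, 0, 0, 0.4, 0]]
  ]
}}

```text
time_s: 3.88
eef_pos: [459.7, 365.1, 266.2]
ee_rot: [-0.195, -3.135, 0.001]
wrist_force: [-0.3, -0.5, -1.8]
gripper_width: 56.1
```

Run:
```python
from h import *
f=snap('wrist');s=snap('scene');d=snap('side')
def c(im,u,v,w,h): return cv2.resize(np.ascontiguousarray(im[v-h:v+h,u-w:u+w,::-1]),(400,300),interpolation=cv2.INTER_CUBIC)
u,v=map(int,proj(s,[470,363,90]));p,q=map(int,proj(d,[470,363,90]));q=min(q,443)
out=np.hstack([c(s['img'],u,v,48,36),c(d['img'],p,q,48,36)])
out=np.vstack([out,np.hstack([cv2.resize(f['img'][:,:,::-1],(400,300)),out[:, :400]*0])])
print(u,v,p,q);cv2.imwrite('pics/lift1.png',np.clip(out*1.4,0,255).astype(np.uint8))
```

```text
412 137 334 433
```

View pics/lift1.png

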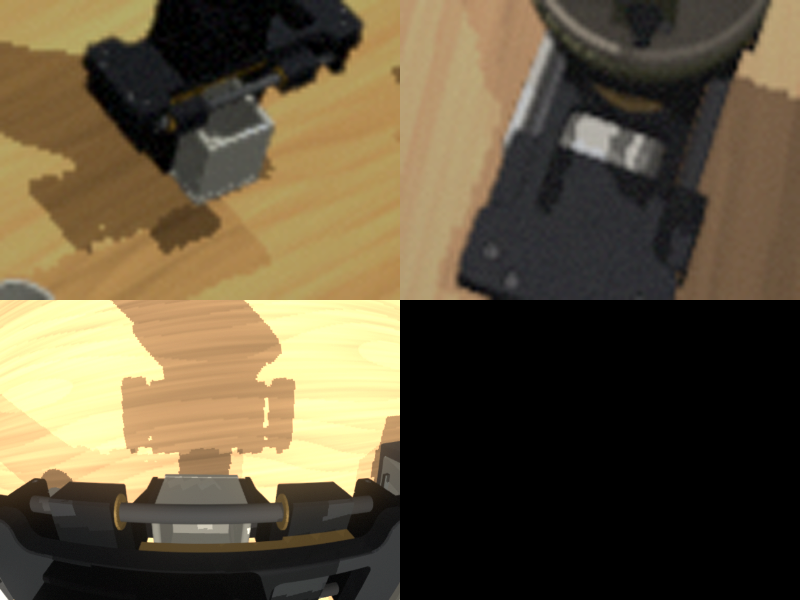

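Run:
```python
from h import *
f=snap('wrist');s=snap('scene')
a=cv2.resize(np.ascontiguousarray(f['img'][290:410,220:420,::-1]),(800,480)[:1]+(300,) if 0 else (500,300),interpolation=cv2.INTER_CUBIC)
b=cv2.resize(np.ascontiguousarray(s['img'][115:165,380:446,::-1]),(396,300),interpolation=cv2.INTER_CUBIC)[:, :300]
cv2.imwrite('pics/lift2.png',np.clip(np.hstack([a,b])*1.3,0,255).astype(np.uint8))
```

```text
(no output)
```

View pics/lift2.png

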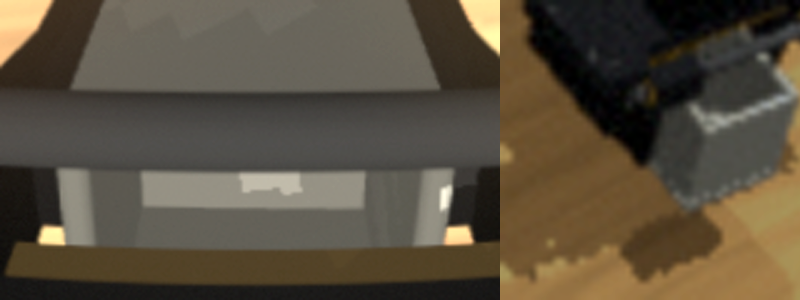

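At 3 N the pads hold the cup without letting it swing; it is still mouth-up. New plan: put it down, grip high at the +x edge, and roll it about its lower +x edge against the table. I'll do that twice.

>>> {"fn": "play_rows", "kwargs": {
  "deltas": [
    [[1, 0, 0, -0.15, 0], [1, 0, 0, -0.3, 0], [1, 0, 0, -0.38, 0], [1, 0, 0, -0.4, 0], [-1, 0, 0, -0.4, 0], [-1, 0, 0, -0.4, 0], [-1, 0, 0, -0.4, 0], [-1, 0, 0, -0.4, 0]]
  ]
}}

```text
time_s: 5.12
eef_pos: [460.1, 365.4, 187.2]
ee_rot: [0.195, 3.135, 0.001]
wrist_force: [-0.4, -0.7, -0.0]
gripper_width: 84.3
```

>>> {"fn": "play_rows", "kwargs": {
  "deltas": [
    [[-1, 0, 0, 0.145, 0], [-1, 0.1, -0.012, 0.145, 0], [-1, 0.194, -0.024, 0.145, 0], [-1, 0.194, -0.024, 0.145, 0], [1, 0.194, -0.024, 0.145, 0], [1, 0.194, -0.024, 0.145, 0], [1, 0.194, -0.024, 0.145, 0], [1, 0.194, -0.024, 0.145, 0]]
  ],
  "force": 12
}}

```text
time_s: 6.12
eef_pos: [498.6, 360.6, 215.8]
ee_rot: [-0.195, -3.136, -0.0]
wrist_force: [0.2, 0.2, -0.3]
gripper_width: 55.8
```

>>> {"fn": "play_rows", "kwargs": {
  "deltas": [
    [[1, 0, 0, -0.012, 0], [1, 0.03, -0.004, -0.015, 0], [1, 0.06, -0.0075, -0.018, 0], [1, 0.09, -0.011, -0.024, 0], [1, 0.12, -0.015, -0.03, 0], [1, 0.12, -0.015, -0.03, 0]]
  ]
}}

```text
time_s: 6.88
eef_pos: [523.1, 357.5, 209.8]
ee_rot: [0.196, 3.135, 0.001]
wrist_force: [-0.1, 0.2, 2.5]
gripper_width: 55.7
```

Run:
```python
from h import *
f=snap('wrist');s=snap('scene')
a=cv2.resize(np.ascontiguousarray(f['img'][290:410,220:420,::-1]),(500,300),interpolation=cv2.INTER_CUBIC)
u,v=map(int,proj(s,[505,360,30]))
b=cv2.resize(np.ascontiguousarray(s['img'][v-25:v+25,u-25:u+25,::-1]),(300,300),interpolation=cv2.INTER_CUBIC)
cv2.imwrite('pics/roll1.png',np.clip(np.hstack([a,b])*1.3,0,255).astype(np.uint8))
```

```text
(no output)
```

View pics/roll1.png

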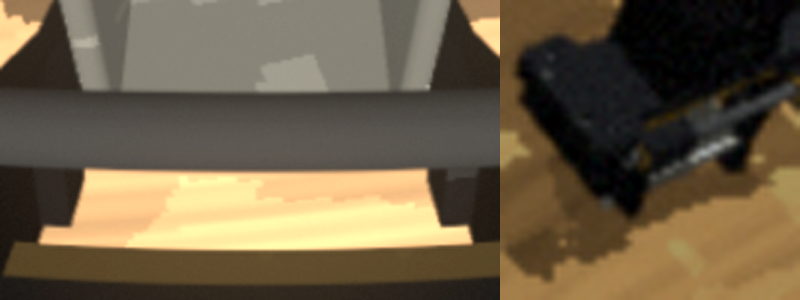

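```bash
cat >> h.py <<'E'
def wproj(f,p):
    T=np.linalg.inv(f['T']);c=T[:3,:3]@np.asarray(p,float)+T[:3,3];K=f['intrinsics']
    x,y,z=c[0],-c[1],-c[2];r=np.hypot(x,y);th=np.arctan2(r,z)
    return K[0,0]*th*x/r+K[0,2],K[1,1]*th*y/r+K[1,2]
D=np.array([.993,-.12,0])
def cupedges(f,E,th,h=np.array([0.12,.993,0])*0):
    "rows of cup's section corners; E=leading bottom edge point (world), th=cw tilt deg"
    t=np.radians(th);out={}
    for n,(a,b) in dict(leadbot=(0,0),leadrim=(0,60),trailrim=(-56,60),trailbot=(-56,0)).items():
        q=E+D*(a*np.cos(t)+b*np.sin(t))+np.array([0,0,-a*np.sin(t)+b*np.cos(t)])
        out[n]=[round(float(v)) for v in wproj(f,q)]
    return out
E
python3 - <<'E'
from h import *
f=snap('wrist')
c=np.array([477,363,0])
for n,E,t in [('slid',c+D*(28+24.5),0),('piv',c+D*28,30),('half',c+D*(28+12),15)]: print(n,cupedges(f,E,t))
g=f['img'].mean(2)
for col in (290,350): print([int(x) for x in g[180:400:4,col]])
E
```

```text
slid {'leadbot': [322, 292], 'leadrim': [323, 350], 'trailrim': [322, 215], 'trailbot': [322, 192]}
piv {'leadbot': [322, 250], 'leadrim': [323, 351], 'trailrim': [322, 268], 'trailbot': [322, 162]}
half {'leadbot': [322, 271], 'leadrim': [323, 353], 'trailrim': [322, 237], 'trailbot': [322, 174]}
[120, 120, 119, 121, 121, 120, 121, 121, 119, 120, 120, 120, 121, 120, 121, 121, 120, 120, 120, 138, 149, 131, 100, 101, 100, 100, 119, 109, 99, 100, 100, 100, 100, 100, 100, 100, 99, 45, 54, 58, 64, 67, 68, 66, 63, 174, 168, 177, 177, 169, 173, 182, 174, 55, 56]
[120, 120, 121, 120, 120, 120, 120, 120, 120, 120, 121, 121, 120, 121, 120, 121, 121, 121, 120, 140, 148, 131, 101, 101, 100, 100, 100, 100, 100, 99, 100, 99, 100, 106, 117, 100, 108, 45, 53, 60, 64, 66, 67, 67, 64, 158, 161, 158, 169, 183, 178, 181, 181, 56, 55]
```

The rim row of about 260 fits a cup tilted about 27°, so it is pivoting as planned. I'll continue to about 60° and release past the tipping point.

>>> {"fn": "play_rows", "kwargs": {
  "deltas": [
    [[1, 0.027, -0.003, -0.014, 0], [1, 0.054, -0.0065, -0.03, 0], [1, 0.078, -0.0095, -0.05, 0], [1, 0.1, -0.012, -0.073, 0], [1, 0.1, -0.012, -0.073, 0]]
  ]
}}

```text
time_s: 7.65
eef_pos: [543.3, 354.9, 194.7]
ee_rot: [0.196, 3.135, -0.0]
wrist_force: [0.9, -0.1, 0.5]
gripper_width: 55.9
```

Run:
```python
from h import *
f=snap('wrist');c=np.array([477,363,0])
for s in (0,10):
  for t in (30,45,60,70): print(s,t,cupedges(f,c+D*(28+s),t))
g=f['img'].mean(2)
for col in (290,350): print([int(x) for x in g[100:400:4,col]])
```

```text
0 30 {'leadbot': [322, 219], 'leadrim': [323, 326], 'trailrim': [323, 213], 'trailbot': [322, 113]}
0 45 {'leadbot': [322, 219], 'leadrim': [323, 342], 'trailrim': [323, 292], 'trailbot': [322, 134]}
0 60 {'leadbot': [322, 219], 'leadrim': [323, 345], 'trailrim': [323, 350], 'trailbot': [322, 168]}
0 70 {'leadbot': [322, 219], 'leadrim': [323, 343], 'trailrim': [323, 375], 'trailbot': [322, 195]}
10 30 {'leadbot': [323, 239], 'leadrim': [323, 349], 'trailrim': [323, 250], 'trailbot': [322, 138]}
10 45 {'leadbot': [323, 239], 'leadrim': [323, 361], 'trailrim': [323, 324], 'trailbot': [322, 162]}
10 60 {'leadbot': [323, 239], 'leadrim': [323, 363], 'trailrim': [323, 377], 'trailbot': [322, 197]}
10 70 {'leadbot': [323, 239], 'leadrim': [323, 360], 'trailrim': [323, 398], 'trailbot': [323, 225]}
[116, 109, 110, 113, 112, 106, 104, 100, 110, 112, 112, 118, 117, 118, 118, 131, 141, 140, 134, 122, 140, 141, 141, 141, 141, 141, 142, 141, 142, 142, 142, 141, 142, 143, 143, 142, 143, 142, 143, 143, 143, 142, 142, 142, 142, 142, 142, 143, 142, 142, 132, 114, 114, 114, 113, 112, 113, 46, 54, 59, 62, 65, 66, 65, 61, 148, 141, 158, 159, 153, 166, 158, 162, 53, 53]
[108, 111, 111, 106, 103, 99, 107, 112, 112, 116, 116, 115, 116, 117, 118, 129, 141, 141, 134, 123, 140, 140, 141, 141, 142, 141, 141, 142, 142, 142, 142, 143, 143, 143, 144, 143, 143, 143, 143, 143, 143, 143, 143, 143, 142, 142, 143, 142, 143, 143, 142, 122, 113, 114, 113, 113, 113, 47, 54, 59, 63, 65, 66, 65, 61, 146, 162, 154, 157, 166, 156, 165, 166, 53, 53]
```

>>> {"fn": "play_rows", "kwargs": {
  "deltas": [
    [[1, 0.015, -0.002, -0.02, 0], [1, 0.03, -0.0035, -0.045, 0], [1, 0.03, -0.0035, -0.045, 0]]
  ]
}}

```text
time_s: 8.07
eef_pos: [549.2, 354.1, 186.0]
ee_rot: [0.196, 3.135, -0.0]
wrist_force: [0.1, 0.3, 1.0]
gripper_width: 56.2
```

Run:
```python
from h import *
f=snap('wrist','roll2.png');s=snap('scene');d=snap('side');c=np.array([477,363,0])
for t in (45,60,70): print(t,cupedges(f,c+D*(28),t))
g=f['img'].mean(2)
for col in (290,350): print([int(x) for x in g[100:400:4,col]])
u,v=map(int,proj(s,[535,356,30]))
b=cv2.resize(np.ascontiguousarray(s['img'][v-25:v+25,u-25:u+25,::-1]),(360,360),interpolation=cv2.INTER_CUBIC)
a=cv2.resize(np.ascontiguousarray(f['img'][120:420,170:470,::-1]),(360,360))
cv2.imwrite('pics/roll2.png',np.clip(np.hstack([a,b])*1.3,0,255).astype(np.uint8))
```

```text
45 {'leadbot': [323, 210], 'leadrim': [323, 340], 'trailrim': [323, 284], 'trailbot': [322, 117]}
60 {'leadbot': [323, 210], 'leadrim': [323, 344], 'trailrim': [324, 349], 'trailbot': [323, 151]}
70 {'leadbot': [323, 210], 'leadrim': [323, 342], 'trailrim': [324, 376], 'trailbot': [323, 180]}
[111, 108, 104, 100, 104, 111, 111, 114, 119, 115, 117, 118, 118, 118, 116, 112, 113, 117, 147, 147, 147, 147, 115, 147, 147, 148, 149, 148, 148, 149, 148, 149, 148, 149, 149, 149, 150, 149, 150, 149, 150, 149, 149, 149, 149, 150, 150, 149, 150, 149, 149, 149, 120, 118, 118, 118, 117, 47, 54, 59, 62, 64, 65, 64, 60, 115, 115, 144, 159, 151, 163, 160, 143, 53, 52]
[104, 101, 101, 111, 112, 112, 115, 115, 116, 114, 116, 117, 114, 112, 112, 117, 121, 117, 147, 148, 147, 147, 115, 147, 148, 148, 148, 148, 149, 149, 149, 149, 149, 149, 150, 150, 150, 149, 150, 150, 150, 150, 150, 149, 151, 150, 150, 150, 151, 151, 151, 128, 119, 117, 118, 117, 117, 47, 53, 58, 63, 65, 65, 64, 61, 115, 114, 138, 155, 164, 152, 143, 163, 52, 53]
```

View pics/roll2.png

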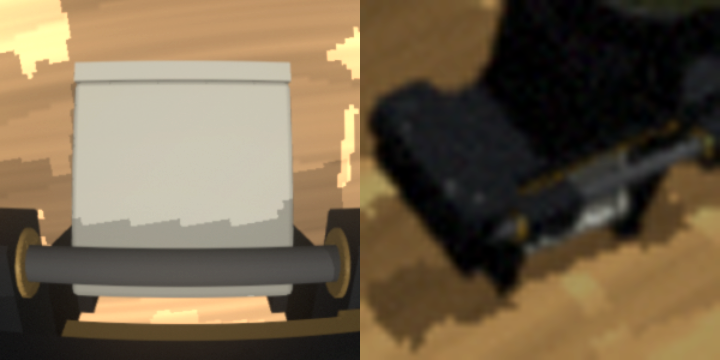

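>>> {"fn": "play_rows", "kwargs": {
  "deltas": [
    [[-1, 0, 0, 0, 0], [-1, 0, 0, 0, 0], [-1, 0, 0, 0, 0], [-1, 0, 0, 0.2, 0], [-1, 0, 0, 0.45, 0], [-1, 0, 0, 0.7, 0], [-1, 0, 0, 0.7, 0]]
  ]
}}

```text
time_s: 9.1
eef_pos: [549.7, 354.9, 331.1]
ee_rot: [0.195, 3.13, 0.008]
wrist_force: [0.2, 0.6, -0.1]
gripper_width: 86.9
```

```bash
cat >> h.py <<'E'
def facequad(f,lo=60,hull=False,roi=(230,410,160,318),smax=45):
    im=f['img'];hsv=cv2.cvtColor(im,cv2.COLOR_RGB2HSV)
    m=((hsv[...,1]<smax)&(hsv[...,2]>lo)).astype(np.uint8);r=np.zeros_like(m);a,b,c,d=roi;r[c:d,a:b]=m[c:d,a:b]
    n,l,st,ce=cv2.connectedComponentsWithStats(r);k=1+st[1:,4].argmax()
    return (l==k).astype(np.uint8),st[k],ce[k]
E
python3 - <<'E'
from h import *
f=snap('wrist');m,st,ce=facequad(f);print(st,ce)
c=max(cv2.findContours(m,cv2.RETR_EXTERNAL,cv2.CHAIN_APPROX_NONE)[0],key=cv2.contourArea)
print(cv2.approxPolyDP(c,4,True)[:,0].tolist(),cv2.boxPoints(cv2.minAreaRect(c)).round(1).tolist())
g=f['img'].mean(2)
for col in (300,340): print([int(x) for x in g[160:330:3,col]])
print(cupedges(f,np.array([477,363,0])+D*28,90))
E
```

```text
[ 279  178   80   88 6749] [318.49770336 221.49370277]
[[287, 178], [279, 185], [282, 265], [355, 265], [358, 185], [351, 178]] [[279.0, 178.0], [358.0, 178.0], [358.0, 265.0], [279.0, 265.0]]
[85, 88, 95, 95, 96, 92, 70, 71, 91, 124, 124, 117, 124, 125, 125, 125, 127, 190, 188, 125, 125, 125, 152, 191, 191, 191, 191, 192, 183, 183, 183, 190, 192, 183, 183, 171, 139, 148, 152, 147, 153, 152, 143, 142, 144, 127, 124, 130, 148, 151, 151, 152, 149, 148, 147, 146, 44]
[92, 95, 96, 93, 91, 94, 71, 72, 91, 124, 124, 118, 125, 125, 125, 124, 127, 190, 188, 126, 126, 126, 153, 191, 192, 186, 183, 183, 183, 183, 183, 183, 183, 182, 182, 168, 137, 133, 133, 140, 130, 123, 125, 128, 123, 134, 138, 143, 134, 136, 137, 133, 146, 144, 153, 148, 46]
{'leadbot': [319, 175], 'leadrim': [320, 244], 'trailrim': [319, 266], 'trailbot': [319, 183]}
```

The cup lies on its +x side with the mouth toward +x, within 1–3 px of prediction. Now I'll do the second roll the same way.

>>> {"fn": "play_rows", "kwargs": {
  "deltas": [
    [[-1, 0.048, -0.006, 0, 0], [-1, 0.048, -0.006, -0.2, 0], [-1, 0.048, -0.006, -0.4, 0], [-1, 0.048, -0.006, -0.54, 0], [-1, 0.048, -0.006, -0.566, 0], [-1, 0.048, -0.006, -0.566, 0]]
  ]
}}

```text
time_s: 9.9
eef_pos: [558.7, 353.1, 212.8]
ee_rot: [-0.196, -3.135, 0.001]
wrist_force: [-0.9, 0.0, -0.7]
gripper_width: 86.9
```

>>> {"fn": "play_rows", "kwargs": {
  "deltas": [
    [[1, 0, 0, 0, 0], [1, 0, 0, 0, 0], [1, 0, 0, 0, 0], [1, 0, 0, 0, 0], [1, 0, 0, 0, 0]]
  ],
  "force": 12
}}

```text
time_s: 10.52
eef_pos: [558.4, 353.3, 213.3]
ee_rot: [0.195, 3.135, 0.0]
wrist_force: [-0.6, 0.1, 3.1]
gripper_width: 55.9
```

>>> {"fn": "play_rows", "kwargs": {
  "deltas": [
    [[1, 0, 0, -0.012, 0], [1, 0.03, -0.004, -0.015, 0], [1, 0.06, -0.0075, -0.018, 0], [1, 0.09, -0.011, -0.024, 0], [1, 0.12, -0.015, -0.03, 0], [1, 0.12, -0.015, -0.03, 0]]
  ]
}}

```text
time_s: 11.28
eef_pos: [582.7, 350.2, 207.0]
ee_rot: [0.196, 3.135, 0.001]
wrist_force: [0.2, 0.3, 1.9]
gripper_width: 56.2
```

Run:
```python
from h import *
f=snap('wrist')
def c2(E,th):
    t=np.radians(th);o=[]
    for a,b in ((0,0),(0,56),(-60,56),(-60,0)):
        q=E+D*(a*np.cos(t)+b*np.sin(t))+np.array([0,0,-a*np.sin(t)+b*np.cos(t)]);o.append(round(float(wproj(f,q)[1])))
    return o
E=np.array([477,363,0])+D*88
for n,s,t in (('slid',24,0),('half',12,15),('piv',0,30)): print(n,c2(E+D*s,t))
g=f['img'].mean(2)
for col in (290,350): print([int(x) for x in g[100:400:4,col]])
```

```text
slid [293, 347, 201, 183]
half [273, 350, 222, 166]
piv [251, 346, 252, 154]
[119, 118, 108, 102, 112, 118, 117, 118, 117, 114, 114, 117, 116, 117, 120, 119, 119, 119, 120, 120, 119, 119, 120, 119, 120, 119, 119, 119, 119, 119, 120, 119, 120, 120, 120, 119, 120, 121, 132, 133, 140, 134, 133, 133, 133, 132, 132, 119, 107, 107, 107, 110, 132, 127, 106, 107, 107, 45, 54, 60, 63, 67, 68, 67, 63, 163, 161, 167, 177, 183, 182, 186, 180, 56, 55]
[110, 104, 105, 115, 116, 117, 117, 114, 113, 116, 116, 117, 119, 122, 119, 118, 119, 119, 119, 119, 119, 119, 119, 118, 119, 119, 119, 119, 119, 119, 120, 119, 119, 120, 119, 120, 119, 121, 133, 133, 139, 134, 133, 132, 132, 132, 132, 133, 107, 106, 107, 106, 132, 129, 106, 107, 107, 45, 53, 59, 63, 66, 67, 67, 63, 157, 157, 154, 184, 183, 185, 178, 166, 56, 55]
```

It's pivoting (about 29°). Continuing.

>>> {"fn": "play_rows", "kwargs": {
  "deltas": [
    [[1, 0.027, -0.003, -0.014, 0], [1, 0.054, -0.0065, -0.03, 0], [1, 0.075, -0.009, -0.048, 0], [1, 0.092, -0.011, -0.066, 0], [1, 0.105, -0.0125, -0.085, 0], [1, 0.115, -0.014, -0.1, 0], [1, 0.115, -0.014, -0.1, 0]]
  ]
}}

```text
time_s: 12.2
eef_pos: [606.2, 347.2, 187.1]
ee_rot: [0.196, 3.134, 0.001]
wrist_force: [2.6, 0.7, 3.2]
gripper_width: 55.9
```

Run:
```python
from h import *
f=snap('wrist')
def c2(E,th):
    t=np.radians(th);o=[]
    for a,b in ((0,0),(0,56),(-60,56),(-60,0)):
        q=E+D*(a*np.cos(t)+b*np.sin(t))+np.array([0,0,-a*np.sin(t)+b*np.cos(t)]);o.append(round(float(wproj(f,q)[1])))
    return o
E=np.array([477,363,0])+D*88
for t in (45,55,60,65,70): print(t,c2(E,t))
g=f['img'].mean(2)
for col in (290,350): print([int(x) for x in g[100:400:4,col]])
```

```text
45 [215, 334, 270, 115]
55 [215, 338, 320, 139]
60 [215, 339, 341, 153]
65 [215, 338, 358, 169]
70 [215, 337, 372, 185]
[112, 115, 117, 115, 115, 115, 113, 114, 115, 120, 122, 119, 118, 118, 120, 121, 121, 118, 119, 144, 144, 144, 144, 144, 145, 145, 145, 145, 146, 146, 146, 146, 146, 147, 147, 146, 147, 147, 146, 147, 148, 148, 148, 148, 148, 148, 148, 148, 148, 149, 149, 148, 147, 118, 117, 117, 117, 46, 53, 58, 62, 65, 66, 64, 59, 115, 163, 162, 167, 161, 146, 135, 148, 52, 51]
[117, 114, 114, 115, 113, 114, 115, 115, 116, 118, 116, 118, 119, 120, 120, 117, 116, 119, 121, 144, 144, 144, 144, 145, 145, 145, 145, 146, 147, 146, 147, 146, 146, 147, 147, 148, 148, 148, 148, 147, 149, 149, 149, 149, 148, 148, 148, 148, 149, 149, 149, 148, 120, 117, 117, 117, 117, 47, 53, 58, 62, 64, 65, 65, 60, 115, 162, 165, 153, 140, 150, 155, 170, 53, 52]
```

>>> {"fn": "play_rows", "kwargs": {
  "deltas": [
    [[-1, 0, 0, 0, 0], [-1, 0, 0, 0, 0], [-1, 0, 0, 0, 0], [-1, 0, 0, 0.2, 0], [-1, 0, 0, 0.45, 0], [-1, 0, 0, 0.7, 0], [-1, 0, 0, 0.7, 0], [-1, 0, 0, 0.7, 0]]
  ]
}}

```text
time_s: 13.25
eef_pos: [605.1, 347.3, 326.3]
ee_rot: [-0.195, -3.135, 0.001]
wrist_force: [-0.1, 0.2, -0.2]
gripper_width: 87.1
```

Run:
```python
from h import *
f=snap('wrist','up.png');m,st,ce=facequad(f);print(st,ce)
c=max(cv2.findContours(m,cv2.RETR_EXTERNAL,cv2.CHAIN_APPROX_NONE)[0],key=cv2.contourArea)
print(cv2.approxPolyDP(c,4,True)[:,0].tolist())
s=snap('scene');u,v=map(int,proj(s,[592,349,30]))
b=cv2.resize(np.ascontiguousarray(s['img'][v-25:v+25,u-25:u+25,::-1]),(360,360),interpolation=cv2.INTER_CUBIC)
a=cv2.resize(np.ascontiguousarray(f['img'][120:340,210:430,::-1]),(360,360))
cv2.imwrite('pics/up.png',np.clip(np.hstack([a,b])*1.3,0,255).astype(np.uint8))
for z,ss in ((60,88),(60,144),(0,88)): print(wproj(f,np.array([477,363,z])+D*ss))
```

```text
[ 281  187   83   88 6718] [322.06296517 231.37674903]
[[281, 196], [283, 273], [360, 273], [362, 196], [352, 193], [356, 190], [294, 188], [304, 194]]
(np.float64(322.62859711803367), np.float64(193.48541783635073))
(np.float64(322.9293087481867), np.float64(272.34448053584055))
(np.float64(322.5216963016459), np.float64(183.30178540477468))
```

View pics/up.png

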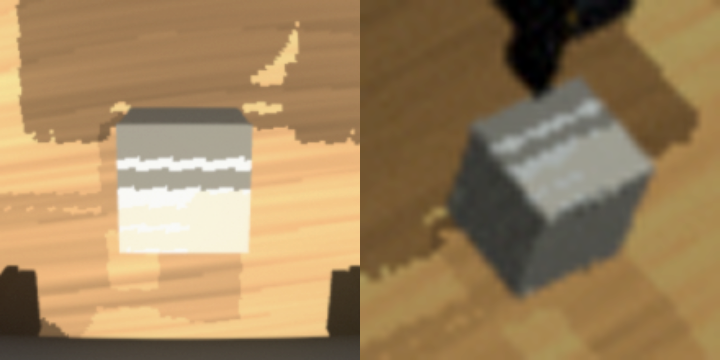

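The cup stands mouth-down at about (593,349); the picture shows the closed face up (crop 117–250 × 125–252). Next I'll look at the stop from above with the empty gripper.

>>> {"fn": "play_rows", "kwargs": {
  "deltas": [
    [[-1, 0.05, -0.25, 0, 0], [-1, 0.1, -0.5, 0, 0], [-1, 0.15, -0.75, 0, 0], [-1, 0.16, -1, 0, 0]]
  ]
}}

```text
time_s: 13.85
eef_pos: [637.4, 145.5, 325.4]
ee_rot: [-0.196, -3.134, 0.002]
wrist_force: [1.1, -0.5, -0.4]
gripper_width: 87.0
```

>>> {"fn": "play_rows", "kwargs": {
  "deltas": [
    [[-1, 0.05, -0.25, 0, 0], [-1, 0.1, -0.5, 0, 0], [-1, 0.15, -0.75, 0, 0], [-1, 0.16, -1, 0, 0]]
  ]
}}

```text
time_s: 14.35
eef_pos: [669.3, -54.2, 325.3]
ee_rot: [-0.195, -3.133, 0.0]
wrist_force: [0.8, -0.6, 0.6]
gripper_width: 87.0
```

>>> {"fn": "play_rows", "kwargs": {
  "deltas": [
    [[-1, 0, -0.2, 0, 0.12], [-1, 0, -0.36, 0, 0.244], [-1, 0, -0.36, 0, 0.244], [-1, 0, -0.36, 0, 0.244], [-1, 0, -0.36, 0, 0.244], [-1, 0, -0.36, 0, 0.244]]
  ]
}}

```text
time_s: 15.1
eef_pos: [669.5, -123.5, 326.8]
ee_rot: [0.107, -3.139, -0.001]
wrist_force: [0.2, 0.1, 0.0]
gripper_width: 87.1
```

Run:
```python
from h import *
f=snap('wrist');print(ctrl.get_obs()['eef_pos'],[np.round(wproj(f,p)).tolist() for p in ([649,-128,42],[684,-122,46])])
np.savez('w2.npz',img=f['img'],T=f['T'],intrinsics=f['intrinsics'])
im=f['img'][100:330,180:460,::-1]
cv2.imwrite('pics/stop.png',cv2.resize(np.ascontiguousarray(im),None,fx=2.6,fy=2.6,interpolation=cv2.INTER_CUBIC))
```

```text
[ 669.4817944  -123.716444    326.92157126] [[318.0, 217.0], [323.0, 265.0]]
```

View pics/stop.png

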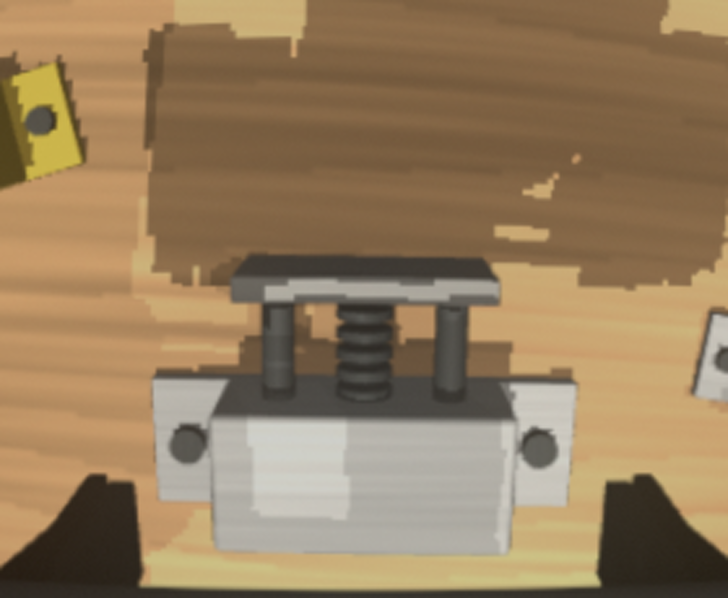

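Run:
```python
from h import *
f=dict(np.load('w2.npz'))
def pr(n,pts,z):
    P=[won(f,u/2.6+180,v/2.6+100,z)[:2] for u,v in pts];e=P[1]-P[0]
    print(n,np.round(P,1).tolist(),'mid',np.round((P[0]+P[1])/2,1),'len',np.linalg.norm(e).round(1),'ang',np.degrees(np.arctan2(e[1],e[0])).round(2))
pr('plate top front',[(232,279),(499,281)],42)
pr('plate top rear',[(232,301),(500,304)],42)
pr('plate bot front',[(252,255),(481,259)],2)
for z in(46,54):
  pr('house front',[(212,416),(515,418)],z);pr('house rear',[(216,551),(510,553)],z)
pr('foot front',[(153,378),(577,381)],8);pr('foot rear',[(158,500),(570,504)],8)
# height check of housing top by two views
s=dict(f);sc=snap('scene')
for a,b in (((212,416),(310.7,282.4)),((515,418),(336.9,265.8)),((510,552),(346.2,274.7)),((216,551),(320.3,290.8)),((232,279),(304,275.2))):
    print(tri(wray(f,a[0]/2.6+180,a[1]/2.6+100),ray(sc,*b)))
```

```text
plate top front [[643.8, -164.0], [639.3, -89.3]] mid [ 641.5 -126.6] len 74.9 ang 93.45
plate top rear [[650.1, -163.8], [645.8, -88.3]] mid [ 648.  -126.1] len 75.6 ang 93.24
plate bot front [[643.2, -163.1], [639.5, -89.8]] mid [ 641.3 -126.4] len 73.4 ang 92.88
house front [[683.3, -168.1], [678.0, -81.1]] mid [ 680.6 -124.6] len 87.1 ang 93.51
house rear [[726.5, -166.3], [721.1, -77.4]] mid [ 723.8 -121.9] len 89.1 ang 93.51
house front [[680.6, -166.9], [675.4, -82.6]] mid [ 678.  -124.7] len 84.5 ang 93.51
house rear [[722.4, -165.2], [717.2, -79.0]] mid [ 719.8 -122.1] len 86.4 ang 93.51
foot front [[684.7, -193.7], [676.2, -54.9]] mid [ 680.4 -124.3] len 139.1 ang 93.48
foot rear [[728.1, -192.1], [720.0, -51.3]] mid [ 724.1 -121.7] len 141.1 ang 93.32
(array([ 683.6608318 , -167.25384368,   46.21729952]), np.float64(1.778885059187809))
(array([680.59728743, -78.65965002,  38.78549769]), np.float64(2.223259909362929))
(array([720.01714863, -76.69977266,  48.08937712]), np.float64(2.2730777201755354))
(array([ 721.64108972, -163.32813644,   57.00789425]), np.float64(3.229709654930234))
(array([ 647.41832636, -165.34920525,   25.64660439]), np.float64(1.93852388580748))
```

Stop: yaw 3.4°, plate front at (641,-127). Sizes agree (76/90/140 mm within about 2). I'll go back for the cup.

>>> {"fn": "play_rows", "kwargs": {
  "deltas": [
    [[-1, -0.05, 0.25, 0, -0.12], [-1, -0.1, 0.5, 0, -0.244], [-1, -0.15, 0.75, 0, -0.244], [-1, -0.16, 1, 0, -0.244]]
  ]
}}

```text
time_s: 15.7
eef_pos: [636.7, 77.2, 327.3]
ee_rot: [0.195, 3.135, 0.001]
wrist_force: [1.3, -0.0, -0.4]
gripper_width: 87.2
```

>>> {"fn": "play_rows", "kwargs": {
  "deltas": [
    [[-1, -0.05, 0.25, 0, 0], [-1, -0.1, 0.5, 0, 0], [-1, -0.15, 0.75, 0, 0], [-1, -0.16, 1, 0, 0]]
  ]
}}

```text
time_s: 16.2
eef_pos: [604.6, 277.3, 327.4]
ee_rot: [0.195, 3.135, 0.001]
wrist_force: [0.1, -0.9, 0.2]
gripper_width: 87.3
```

>>> {"fn": "play_rows", "kwargs": {
  "deltas": [
    [[-1, -0.03, 0.2, 0, 0], [-1, -0.062, 0.368, 0, 0], [-1, -0.062, 0.368, -0.15, 0], [-1, -0.062, 0.368, -0.4, 0], [-1, -0.062, 0.368, -0.6, 0], [-1, -0.062, 0.368, -0.675, 0], [-1, -0.062, 0.368, -0.675, 0]]
  ]
}}

```text
time_s: 17.08
eef_pos: [592.9, 349.1, 191.8]
ee_rot: [-0.195, -3.135, 0.001]
wrist_force: [0.0, 0.9, 0.6]
gripper_width: 86.9
```

>>> {"fn": "play_rows", "kwargs": {
  "deltas": [
    [[1, 0, 0, 0, 0], [1, 0, 0, 0, 0], [1, 0, 0, 0, 0], [1, 0, 0, 0, 0], [1, 0, 0, 0, 0], [1, 0, 0, 0, 0]]
  ],
  "force": 40
}}

```text
time_s: 17.82
eef_pos: [593.1, 349.1, 192.4]
ee_rot: [0.195, 3.135, 0.001]
wrist_force: [-1.6, -0.5, 5.0]
gripper_width: 55.3
```

>>> {"fn": "play_rows", "kwargs": {
  "deltas": [
    [[1, 0, 0, 0.2, 0], [1, 0, 0, 0.4, 0], [1, 0, -0.1, 0.5, 0.05], [1, 0, -0.3, 0.5, 0.1], [1, 0, -0.5, 0.5, 0.15], [1, 0, -0.7, 0.5, 0.2], [1, 0, -0.7, 0.5, 0.233]]
  ]
}}

```text
time_s: 18.7
eef_pos: [593.6, 204.7, 291.7]
ee_rot: [0.085, -3.14, 0.003]
wrist_force: [0.4, 0.3, -1.1]
gripper_width: 55.6
```

>>> {"fn": "play_rows", "kwargs": {
  "deltas": [
    [[1, 0, -0.2, 0, 0], [1, 0, -0.4, 0, 0], [1, 0, -0.6, 0, 0], [1, 0, -0.8, 0, 0], [1, 0, -1, 0, 0], [1, 0, -1, 0, 0]]
  ]
}}

```text
time_s: 19.45
eef_pos: [592.9, 5.8, 291.8]
ee_rot: [0.085, -3.14, 0.002]
wrist_force: [0.2, -0.1, -1.6]
gripper_width: 55.7
```

>>> {"fn": "play_rows", "kwargs": {
  "deltas": [
    [[1, -0.02, -0.2, 0, 0], [1, -0.04, -0.4, 0, 0], [1, -0.05, -0.6, 0, 0], [1, -0.05, -0.695, 0, 0], [1, -0.05, -0.695, -0.15, 0], [1, -0.05, -0.695, -0.3, 0], [1, -0.05, -0.695, -0.4, 0], [1, -0.05, -0.695, -0.4, 0]]
  ]
}}

```text
time_s: 20.45
eef_pos: [582.8, -128.9, 210.5]
ee_rot: [0.094, -3.137, -0.001]
wrist_force: [0.0, -0.3, -1.3]
gripper_width: 55.5
```

Run:
```python
from h import *
f=snap('wrist');s=snap('scene');o=ctrl.get_obs();print(o['eef_pos'],o['ee_rot'],o['gripper_width'],o['wrist_force'])
u,v=map(int,proj(s,[620,-125,30]))
b=cv2.resize(np.ascontiguousarray(s['img'][v-36:v+36,u-36:u+36,::-1]),(400,400),interpolation=cv2.INTER_CUBIC)
a=cv2.resize(np.ascontiguousarray(f['img'][160:400,200:440,::-1]),(400,400))
cv2.imwrite('pics/near.png',np.clip(np.hstack([a,b])*1.3,0,255).astype(np.uint8))
```

```text
[ 583.51739669 -129.62233381  212.73529376] [-9.27742913e-02  3.13936522e+00  9.43287253e-05] 55.54272283483759 [-0.1805665   0.40366656 -1.67254855]
```

View pics/near.png

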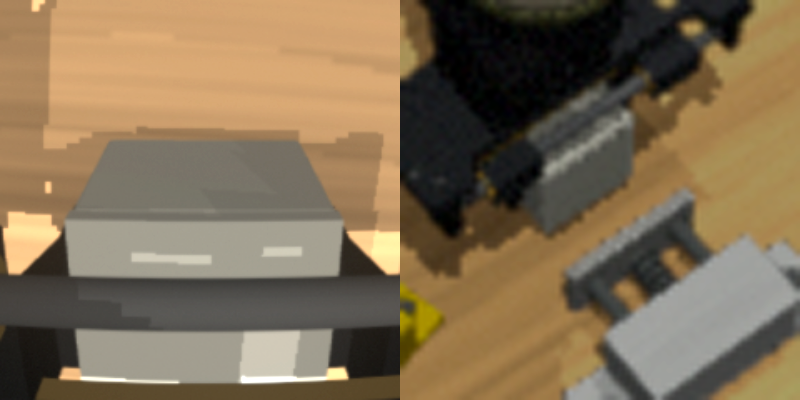

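The crop shows the cup mouth-down, centred and parallel to the plate. I'll lower it, then advance in small steps.

>>> {"fn": "play_rows", "kwargs": {
  "deltas": [
    [[1, 0, 0, -0.05, 0], [1, 0, 0, -0.09, 0], [1, 0, 0, -0.1, 0], [1, 0, 0, -0.1, 0], [1, 0, 0, -0.1, 0]]
  ]
}}

```text
time_s: 21.18
eef_pos: [582.9, -130.0, 192.4]
ee_rot: [0.092, -3.14, -0.001]
wrist_force: [-3.7, 0.8, 5.8]
gripper_width: 55.8
```

>>> {"fn": "play_rows", "kwargs": {
  "deltas": [
    [[1, 0.03, 0.002, 0, 0], [1, 0.06, 0.0035, 0, 0], [1, 0.09, 0.005, 0, 0], [1, 0.12, 0.007, 0, 0], [1, 0.12, 0.007, 0, 0], [1, 0.12, 0.007, 0, 0]]
  ]
}}

```text
time_s: 21.92
eef_pos: [607.5, -128.7, 192.4]
ee_rot: [-0.092, 3.138, -0.001]
wrist_force: [2.6, -0.1, 2.9]
gripper_width: 55.5
```

>>> {"fn": "play_rows", "kwargs": {
  "deltas": [
    [[1, 0.02, 0.001, 0, 0], [1, 0.04, 0.0025, 0, 0], [1, 0.06, 0.0035, 0, 0], [1, 0.07, 0.0042, 0, 0], [1, 0.075, 0.0045, 0, 0], [1, 0.075, 0.0045, 0, 0], [1, 0.075, 0.0045, 0, 0]]
  ]
}}

```text
time_s: 22.8
eef_pos: [620.7, -128.2, 192.4]
ee_rot: [0.09, -3.137, -0.001]
wrist_force: [-11.9, 0.0, 15.5]
gripper_width: 55.9
```

Vertical load rose to 15 N, so table friction contaminates the force reading. I'll relieve z by 1 mm and measure the plate by camera.

>>> {"fn": "play_rows", "kwargs": {
  "deltas": [
    [[1, 0, 0, 0.005, 0], [1, 0, 0, 0.005, 0], [1, 0, 0, 0.005, 0]]
  ]
}}

```text
time_s: 23.18
eef_pos: [620.7, -128.2, 192.5]
ee_rot: [0.09, -3.137, -0.0]
wrist_force: [-8.2, -0.8, 5.9]
gripper_width: 55.7
```

Run:
```python
from h import *
o=ctrl.get_obs();print(o['eef_pos'],o['wrist_force'])
s=snap('scene');d=snap('side');f=snap('wrist')
U=np.array([.998,.0593,0]);V=np.array([-.0593,.998,0]);O=np.array([641,-126.7,0])
# rectify plane z=42 patch from scene and side (1px = 0.5mm): columns along u (-60..60), rows along v (+45..-45)
out=[]
for c in (s,d):
    src=np.float32([proj(c,O+U*a+V*b+[0,0,42]) for a,b in ((-60,45),(70,45),(70,-45),(-60,-45))])
    H=cv2.getPerspectiveTransform(src,np.float32([[0,0],[390,0],[390,270],[0,270]]))
    out.append(cv2.warpPerspective(np.ascontiguousarray(c['img'][:,:,::-1]),H,(390,270),flags=cv2.INTER_CUBIC))
top=np.hstack(out)
u,v=map(int,proj(s,[640,-125,30]));p,q=map(int,proj(d,[650,-125,30]))
k=lambda im,u,v:cv2.resize(np.ascontiguousarray(im[v-25:v+25,u-36:u+36,::-1]),(390,270),interpolation=cv2.INTER_CUBIC)
o2=np.vstack([top,np.hstack([k(s['img'],u,v),k(d['img'],p,q)])])
cv2.imwrite('pics/press.png',np.clip(o2*1.4,0,255).astype(np.uint8));print(u,v,p,q)
```

```text
[ 620.67289945 -128.22730181  192.49228236] [-8.18296498 -0.8032696   5.85757156]
314 265 300 228
```

View pics/press.png

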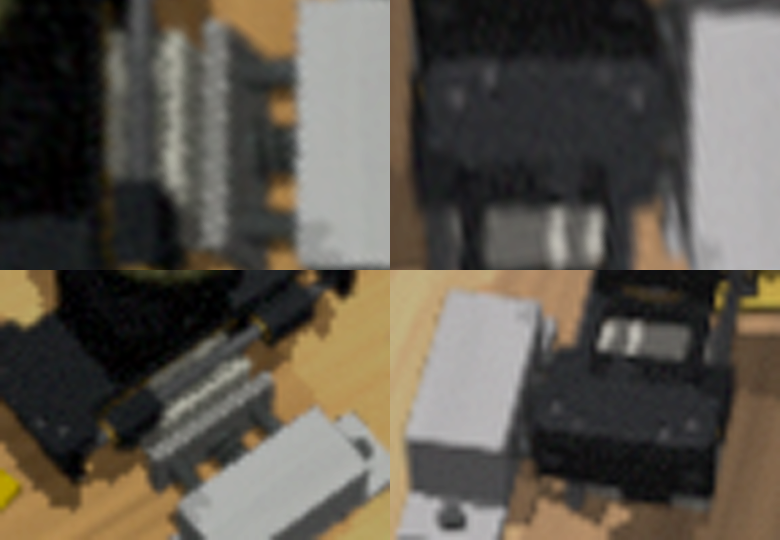

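Scene rectification puts the plate front at +8.3 mm (spring about 5 N), matching the 8 mm geometry. I need about 8.5 mm more.

>>> {"fn": "play_rows", "kwargs": {
  "deltas": [
    [[1, 0.01, 0.0006, 0.002, 0], [1, 0.02, 0.0012, 0.003, 0], [1, 0.03, 0.0018, 0.003, 0], [1, 0.038, 0.0023, 0.003, 0], [1, 0.044, 0.0026, 0.003, 0], [1, 0.044, 0.0026, 0.003, 0], [1, 0.044, 0.0026, 0.003, 0], [1, 0.044, 0.0026, 0.003, 0]]
  ]
}}

```text
time_s: 24.32
eef_pos: [628.7, -127.8, 192.6]
ee_rot: [0.09, -3.134, -0.001]
wrist_force: [-11.4, -1.0, 7.4]
gripper_width: 55.8
```

```bash
cat > m.py <<'E'
from h import *
o=ctrl.get_obs();print(o['eef_pos'],o['ee_rot'],o['wrist_force'],o['gripper_width'])
s=snap('scene');U=np.array([.998,.0593,0]);V=np.array([-.0593,.998,0]);O=np.array([641,-126.7,0])
g=s['img'].astype(float).mean(2).astype(np.float32)
for z in (42,60):
    a=np.arange(-20,50,1.0);acc=0
    for b in np.arange(-18,28,2.0):
        p=np.float32([proj(s,O+U*x+V*b+[0,0,z]) for x in a]);acc=acc+cv2.remap(g,p[:,0][None],p[:,1][None],cv2.INTER_LINEAR)[0]
    print(z,list(zip(a.astype(int).tolist(),(acc/23).astype(int).tolist())))
E
python3 m.py
```

```text
[ 628.69514954 -127.83731101  192.56834287] [ 8.98583675e-02 -3.13393470e+00 -8.19979264e-04] [-11.40576411  -0.963045     7.37139847] 55.772403343199386
42 [(-20, 11), (-19, 15), (-18, 22), (-17, 32), (-16, 43), (-15, 52), (-14, 58), (-13, 60), (-12, 60), (-11, 58), (-10, 55), (-9, 52), (-8, 50), (-7, 50), (-6, 49), (-5, 48), (-4, 47), (-3, 45), (-2, 45), (-1, 49), (0, 55), (1, 63), (2, 72), (3, 82), (4, 92), (5, 101), (6, 103), (7, 99), (8, 91), (9, 81), (10, 72), (11, 65), (12, 62), (13, 62), (14, 65), (15, 70), (16, 77), (17, 82), (18, 85), (19, 86), (20, 86), (21, 83), (22, 76), (23, 66), (24, 56), (25, 48), (26, 43), (27, 41), (28, 40), (29, 40), (30, 39), (31, 39), (32, 38), (33, 37), (34, 37), (35, 40), (36, 46), (37, 57), (38, 73), (39, 90), (40, 106), (41, 116), (42, 121), (43, 123), (44, 124), (45, 124), (46, 124), (47, 124), (48, 124), (49, 124)]
60 [(-20, 4), (-19, 4), (-18, 3), (-17, 3), (-16, 4), (-15, 6), (-14, 8), (-13, 10), (-12, 13), (-11, 19), (-10, 27), (-9, 38), (-8, 49), (-7, 58), (-6, 62), (-5, 64), (-4, 62), (-3, 59), (-2, 56), (-1, 54), (0, 53), (1, 53), (2, 52), (3, 50), (4, 48), (5, 48), (6, 50), (7, 56), (8, 64), (9, 73), (10, 82), (11, 92), (12, 101), (13, 104), (14, 101), (15, 92), (16, 82), (17, 73), (18, 66), (19, 62), (20, 61), (21, 64), (22, 70), (23, 77), (24, 82), (25, 85), (26, 86), (27, 85), (28, 83), (29, 75), (30, 65), (31, 55), (32, 47), (33, 43), (34, 42), (35, 41), (36, 41), (37, 42), (38, 41), (39, 41), (40, 40), (41, 42), (42, 46), (43, 54), (44, 66), (45, 82), (46, 98), (47, 111), (48, 119), (49, 122)]
```

The plate is pushed in about 15.5 mm (front edge 15.0 by camera, gap to the housing 16.5 of 32, tool geometry 15.6), which is about 9.3 N and well inside the window. The cup is square (about 0.1°), 0.4 mm off centre, rim on the table. Handing in.

```bash
python3 -c "
from rig import ctrl
o=ctrl.get_obs();print(abs(o['joint_vel']).max(),o['eef_pos'],o['wrist_force']);print(ctrl.sign_off())"
```

```text
0.0011760480593420437 [ 628.68546375 -127.82768907  192.53035324] [-11.23898041  -0.34921989   7.16460562]
the job is handed in; nothing more can be done
None
```

I turned the square cup over and handed the job in at about 24 s of the 72 s, still gripping the cup at 40 N and pressing it against the larger grey stop. The tool can only point down, so I rolled the cup over its lower edge in two quarter-turns on the cart top. I then gripped it at its centre, carried it over and pressed it in.

**Last checks**
- **Press:** the plate was pushed in about 15.5 mm, which is about 9.3 N from the spring. Three estimates agreed: 15.0 mm from the plate's front edge, 15.5 mm from the gap to the housing, and 15.6 mm from the tool position.
- **Alignment:** the cup was within about 0.1° of square and about 0.4 mm off centre. It was mouth-down with its rim on the table, and the arm was at rest.

**What failed or disagreed**
- **First attempt:** holding the cup loosely at 3 N and letting it swing over did not work, so I set it down and rolled it instead.
- **Force reading:** the wrist sensor showed 11.2 N sideways, more than the spring estimate. I put this down to table friction, because the cup also pressed down with about 7 N.
- **Bystanders:** I moved well clear of the round cup, screwdriver, grabber and jar, but did not measure their positions again at the end.
- **Contact with the stop:** I judged that the robot was not touching it from the geometry only.

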